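Pack the vacuum-line fittings into the caddy

TASK

Pack the loose vacuum fittings into the white caddy, each in its own bay: the small ring flat on the floor of its bay around the post, the hose nipple upright in the round cup, the valve upright in the square recess, and the coupling lying along the long trough. All four must sit right down on the floor of their bays. Leave the large ring and the blanking cap where they lie, since they do not belong to this kit.

Things in the scene. Friction and masses are not known exactly. Their poses are not given: they have to be found in the camera images.
- ring_small: The small plain steel ring, lying flat: 42 mm outer diameter, 26 mm bore, 18 mm tall, about 60 g. Grip it across its outside. Origin: centre of its underside, z up. It belongs on the post.
- nipple: Steel hose nipple standing upright: round flange 40 mm diameter and 8 mm thick, and on it a slim round tube, 13 mm diameter (two barbs 17 mm diameter at heights 22 to 39 mm; plain tube above), open dark bore at its end, 60 mm tall overall, about 90 g. Grip the tube. Origin: centre of the flange's underside, z up along the tube. It belongs in the round cup.
- valve: Shut-off valve standing upright: square steel body 44 x 44 mm, 22 mm high, with a fixed round black handwheel of 32 mm diameter from height 26 to 50 mm; about 160 g. Grip the handwheel. Origin: centre of its underside, z up, x and y along the sides of the square. It belongs in the square bay.
- coupling: Straight steel hose coupling lying down: a 24 mm cube in the middle and a barbed stub (13 mm diameter, barbs 17 mm) out of each end, 60 mm long overall, about 100 g. Grip the cube across its y faces. Origin: centre of the cube, 12 mm above what it lies on; x along its length, z up. It belongs in the long trough, lying along it.
- ring_large: Look-alike that stays where it is: the large plain steel ring, lying flat, 64 mm outer diameter, 42 mm bore, 18 mm tall, about 120 g. Origin: centre of its underside.
- blank_cap: Look-alike that stays where it is: steel blanking cap, the same 40 mm flange 8 mm thick as the nipple, but with a short solid round knob (20 mm diameter, no bore), 26 mm tall overall, about 100 g. Origin: centre of its underside.
- bay_post: Bay with a post for the small ring: an upright round post, 10 mm diameter, at its centre, rising 26 mm above the floor; no walls. White, on a fixed grey 88 x 88 x 4 mm plate, one of four 100 mm apart (2 x 2, places vary) in a fixed white caddy, 224 mm square, rim 16 mm high, sharing its yaw. Origin: centre of the plate's underside, 5 mm above the bench; floor 4 mm above the origin.
- bay_round: Bay with a round cup for the nipple: a ring wall 60 mm inside and 68 mm outside diameter, rising 10 mm above the floor. White, on a fixed grey 88 x 88 x 4 mm plate, one of four 100 mm apart (2 x 2, places vary) in a fixed white caddy, 224 mm square, rim 16 mm high, sharing its yaw. Origin: centre of the plate's underside, 5 mm above the bench; floor 4 mm above the origin.
- bay_square: Bay with a square recess for the valve: four walls, 66 x 66 mm inside, 4 mm thick, rising 10 mm above the floor. White, on a fixed grey 88 x 88 x 4 mm plate, one of four 100 mm apart (2 x 2, places vary) in a fixed white caddy, 224 mm square, rim 16 mm high, sharing its yaw. Origin: centre of the plate's underside, 5 mm above the bench; floor 4 mm above the origin.
- bay_trough: Bay with a trough for the coupling: walls 80 mm (along the plate's x) by 42 mm (along y) inside, 4 mm thick, rising 10 mm above the floor. White, on a fixed grey 88 x 88 x 4 mm plate, one of four 100 mm apart (2 x 2, places vary) in a fixed white caddy, 224 mm square, rim 16 mm high, sharing its yaw. Origin: centre of the plate's underside, 5 mm above the bench; floor 4 mm above the origin.
Mind the look-alikes: they are no part of the job. What is shaped like the nipple but yellow is not meant.

How it is judged:
At the end, for the whole second after the job is handed in: Ring flat round the post (within 12 mm), nipple upright in the cup (14), valve upright in the square (17), coupling level in the trough (15; along it within 0.5 rad): all down on the bay floors within 5 mm, tilt under 0.15 rad, at rest. Large ring and cap within 30 mm of their start (horizontal distance between ring_small and bay_post below 0.012 m and z of ring_small in the frame of bay_post below 0.009 m and linear speed of each of ring_small, nipple, valve, coupling below 0.02 m/s and angle between each of ring_small, nipple, valve's own z axis and vertical below 0.15 rad and horizontal distance between nipple and bay_round below 0.014 m and z of nipple in the frame of bay_round below 0.009 m and horizontal distance between valve and bay_square below 0.017 m and z of valve in the frame of bay_square below 0.009 m and horizontal distance between coupling and bay_trough below 0.015 m and z of coupling in the frame of bay_trough below 0.021 m and angle between coupling's own x axis and vertical between 1.42 and 1.72 rad and angle between the x axis of coupling and the x axis of bay_trough, either way round below 0.5 rad and distance of each of ring_large, blank_cap from where it was at the start of the episode below 0.03 m); the robot touches nothing.
It fails at once if The large ring is moved more than 30 mm from where it lay (distance of ring_large from where it was at the start of the episode above 0.03 m).
It fails at once if The blanking cap is moved more than 30 mm from where it lay (distance of blank_cap from where it was at the start of the episode above 0.03 m).
It also fails if it takes over 112 s, if anything falls off the work surface, if the arm or the gripper's body presses on something with over 40 N, if the wrist force passes 120 N, or if a joint passes its speed limit or range.

ROBOT

A 6-joint arm with a two-finger parallel gripper is mounted at the origin on the work surface. World frame = base frame: x ahead of the robot, y to its left, z up, the work surface at z = 0. Lengths are in m, angles in rad, forces in N, time in s.
With the tool pointing down it reaches from about 0.425 to 1.125 m from the base axis. Payload 14.9 kg.
Tool frame: the origin (TCP) lies midway between the tips of the shut fingers; the grasp point (between the pads) lies 19 mm behind it (manip.grasp_offset is the distance from the TCP to the grasp point, in m); z points along the fingers, y is the line along which they close (so a half turn about z gives the same grasp; the last joint's range is limited). The gripper opens to 91 mm and grips with 3 to 60 N. Pads are 32 mm wide; open, the fingers measure 118 mm over their backs; the gripper's body (76 mm by 178 mm) begins 60 mm behind the grasp point.
Start: joints at [-1.26, 0.379, 1.734, -0, 1.028, -0.033], TCP at [0.236, -0.659, 0.214] pointing down, gripper open.
Joint ranges: [-2.77, 2.77], [-0.74, 2.19], [0, 2.66], [-1.06, 4.2], [0.31, 2.87], [-3.08, 3.08]. Speed limits (rad/s): [1.89, 1.89, 2.39, 3.14, 3.14, 3.14].

INTERFACE

Orientations are given as a unit quaternion [x, y, z, w].
In Python, from bench import read_state, get_image, calibration, job_done, manip gives the robot as it stands.
- The arm moves only by the tool servo_tool, never from a script. Its arguments are lists of equal length, an entry for each row: "grip": the opening, from -1 (shut) to 1 (fully open); "linear": the shift along the tool's x, y, z in parts of the range, where 1.0 means 60 cm, a list of three; "yaw": the turn about the tool's z in shares of pi rad (1.0 is pi rad). In form: {"grip": [grip, ...], "linear": [[tx, ty, tz], ...], "yaw": [yaw, ...]}. A call has 1 to 20 rows; each row is the pose to reach, as a shift and turn from the pose commanded when the call began, along the tool's axes at that moment; what a row does not reach only later rows make up. A row lasts 1/12 s, in which the tool goes at most 41.7 mm and 7.16 degrees, less where a joint would pass 70% of its speed; a pose out of reach is approached as far as the arm can. A shift or turn number past 1, either way, is cut back to 1. A call with a gripper value outside its range is refused whole. The fingers move at their own pace and stop on an object; "force" is the grip in N (left out, the last holds). Time passes only in rows, so rows that repeat a pose let the fingers close. It gives the time, the measured TCP pose, the force, the opening and the grip force at its end, in the units of the state.
- read_state(): the state, without advancing time (a new reading comes with each control period).
- get_image(name): name is "side" or "top"; returns the picture (480x640x3 uint8, red, green, blue); there is no depth.
- calibration(name): a dict with "intrinsics" (3x3 intrinsics, pixels), "k1" (the pictures are not rectified: a ray, as slopes to the right and down, at radius r is drawn at 1 + k1 r^2 times it, then the intrinsics apply), "rvec" (rotation vector, rad) and "tvec" (3), from world to camera coordinates, as OpenCV has them. Camera axes: x right, y down, z forward; pixel columns grow to the right and rows downward; lengths in m; the calibration is good to about 2 mm. A picture is of the moment at which its call begins. calibration takes no time and is no camera call.
- job_done(): hands the job in; it is judged then, once.
The state is a dict: "clock": time; "qpos": joint angles; "qvel": joint speeds; "tau": joint torques, N m; "ee_pos": TCP position; "tool_rot": TCP orientation; "force": force on the tool from outside, world axes, zero at the start; "moment": the same for the moment, N m; "opening": finger opening in m; "gripper_force": force on a finger pad.
Only numpy, scipy, OpenCV 4.12 (cv2) and the standard library are available. Lean on these libraries where they do the work, as an engineer would, in place of code of your own. Each camera call takes 0.05 s, during which the arm holds its last target. There are 200 camera calls.

## Working session

There is one attempt and no reset: what is moved stays moved. The work goes in short steps, Python scripts to look and compute and a tool call to move; the robot and the scene stay as the last step left them, time stands still between calls to the robot, and variables do not carry over. Pictures are saved under pics/ and viewed, at most 14 in all, crops included, and the job is handed in when it is done.

Besides the shell and the picture viewer there is one more tool, called after "Request:" by a JSON object that holds its "name" and its "arguments", one argument or row to a line. servo_tool: Moves the arm, as the interface text tells. Its arguments: {"type":"object","properties":{"grip":{"type":"array","items":{"type":"number"}},"linear":{"type":"array","items":{"type":"array","items":{"type":"number"}}},"yaw":{"type":"array","items":{"type":"number"}},"force":{"type":"number"}},"required":["grip","linear","yaw"]}

```bash
mkdir -p pics; ls; python3 - <<'E'
from bench import *
import cv2
for n in("top","side"):
    cv2.imwrite(f"pics/{n}0.png",get_image(n)[...,::-1]); print(calibration(n))
s=read_state();print(s);print(manip.grasp_offset)
E
```

```text
pics
{'intrinsics': array([[443.99949758,   0.        , 321.55364175],
       [  0.        , 443.99949758, 235.7697657 ],
       [  0.        ,   0.        ,   1.        ]]), 'k1': -0.06561611957773099, 'rvec': array([ 2.11608591, -2.15888142,  0.23144456]), 'tvec': array([-0.04363363,  0.51348373,  0.82677212])}
{'intrinsics': array([[492.87952375,   0.        , 322.13677743],
       [  0.        , 492.87952375, 233.37842973],
       [  0.        ,   0.        ,   1.        ]]), 'k1': -0.11372592866057203, 'rvec': array([ 2.04959146, -0.78333321,  0.4185735 ]), 'tvec': array([-0.41286138,  0.21939891,  0.62000733])}
{'clock': 0.1, 'qpos': array([-1.26033778e+00,  3.79319618e-01,  1.73476400e+00,  2.51172191e-05,
        1.02848996e+00, -3.33368789e-02]), 'qvel': array([ 0.00045752, -0.00090294, -0.00020216, -0.00118236, -0.00015375,
       -0.0009535 ]), 'tau': array([ 6.25232951e-04, -7.65038681e+01, -4.35290265e+01,  6.52508531e-02,
        3.98687075e-02, -3.59042622e-05]), 'ee_pos': array([ 0.23580501, -0.65868848,  0.21335876]), 'tool_rot': array([ 9.85262924e-01,  1.71045990e-01, -5.70907435e-05, -4.87243929e-04]), 'force': array([-0.23772383,  0.05381056, -0.13463343]), 'moment': array([0.03430587, 0.01426229, 0.01546725]), 'gripper_force': 0.0, 'opening': 0.09139855226449027}
0.0188
```

View pics/top0.png

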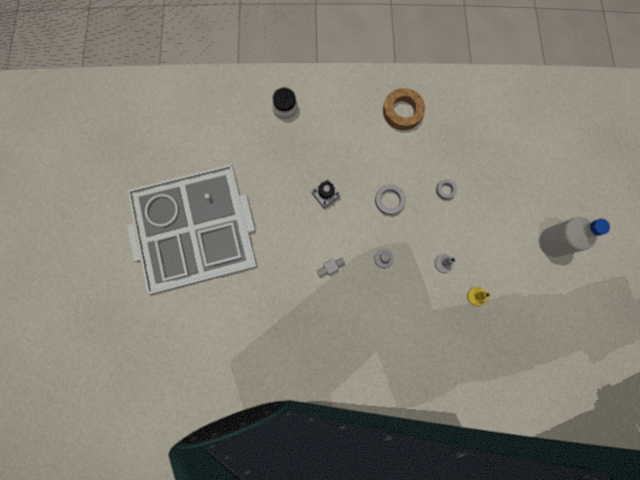

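View pics/side0.png

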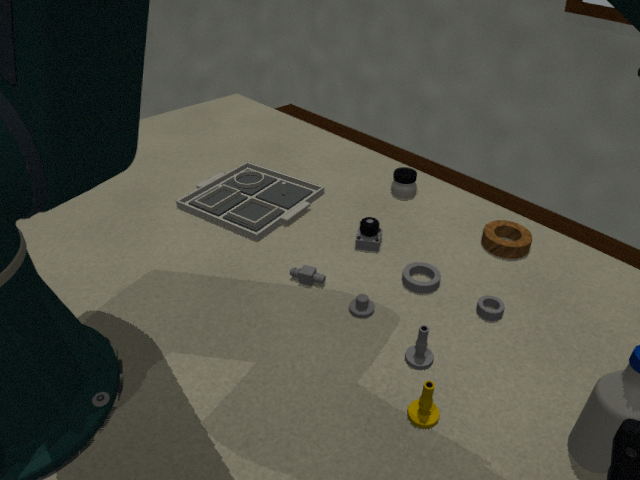

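The top view shows the caddy: cup at (162,210), post (209,198), trough (173,256) and square (220,243). The loose parts are the small ring (446,189), nipple (444,263), valve (326,193) and coupling (331,267). The look-alikes are the large ring (390,199), the cap (384,258) and a yellow nipple (478,296). I'll enlarge these areas to read positions more closely.

```bash
python3 - <<'E'
import cv2
im=cv2.imread("pics/top0.png")
# crop A: caddy x 120..265, y 160..300 ; crop B: parts x305..505,y170..310
for n,(x,y,w,h,k) in dict(A=(120,160,140,140,4),B=(310,170,160,115,5)).items():
    c=cv2.resize(im[y:y+h,x:x+w],None,fx=k,fy=k,interpolation=cv2.INTER_CUBIC)
    for i in range(0,w,10):
        cv2.line(c,(i*k,0),(i*k,6 if i%20 else 14),(0,0,255),1)
        if i%20==0: cv2.putText(c,str(x+i),(i*k+2,12),0,.4,(0,0,255),1)
    for j in range(0,h,10):
        cv2.line(c,(0,j*k),(6 if j%20 else 14,j*k),(0,0,255),1)
        if j%20==0: cv2.putText(c,str(y+j),(2,j*k+12),0,.4,(0,0,255),1)
    cv2.imwrite(f"pics/top0{n}.png",c)
E
```

```text
(no output)
```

View pics/top0A.png

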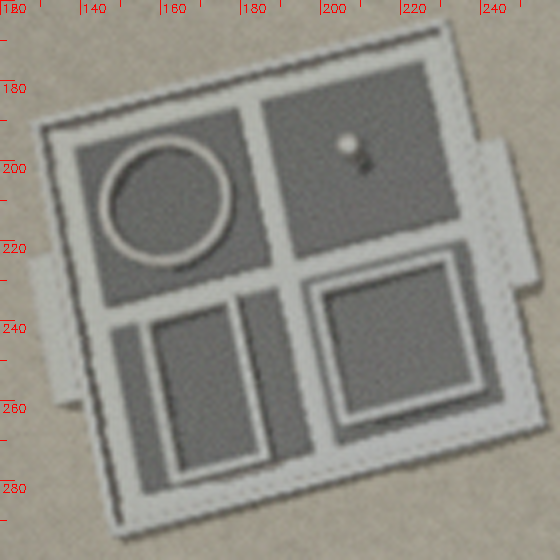

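View pics/top0B.png

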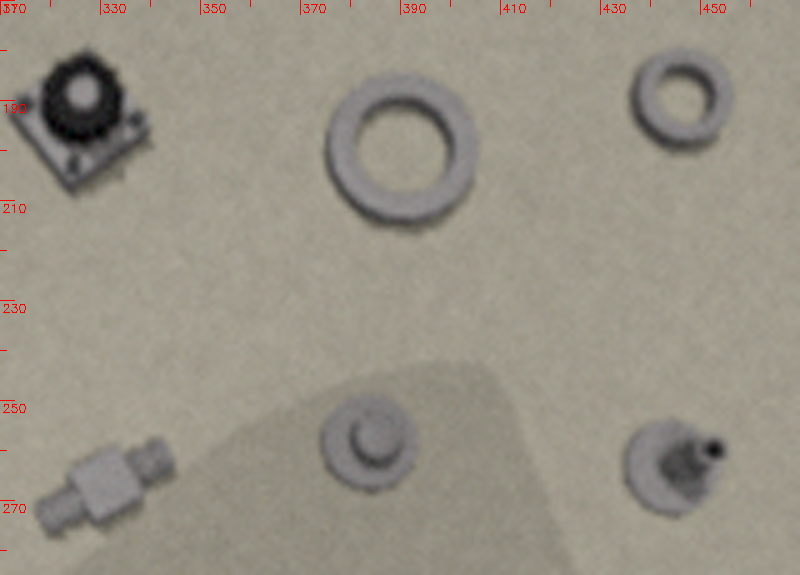

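Read from the enlarged crops, in full-image pixels:
- **Caddy rim corners:** (130.5,191.2), (231.7,165.5), (256.7,266.2), (150,293.7).
- **Bays:** post top (206.8,195.8), cup (161.7,210.5), trough (171.3,257.5) running along image-vertical, square (220.5,244.2).
- **Parts:** valve wheel top (326.4,188.6), ring (446.6,189.1), nipple flange (444.4,263.4) and tube end (452.4,260), coupling cube (331.4,267).

```bash
cat > h.py <<'E'
import numpy as np,cv2
from bench import *
from scipy.spatial.transform import Rotation as R
def pt(n,u,v,z):
    c=calibration(n);K=c["intrinsics"];d=np.array([c["k1"],0,0,0,0.])
    p=cv2.undistortPoints(np.array([[[u,v]]],float),K,d)[0,0]
    M=R.from_rotvec(c["rvec"]).as_matrix();o=-M.T@c["tvec"];r=M.T@np.array([*p,1])
    return o+r*(z-o[2])/r[2]
def proj(n,P):
    c=calibration(n);return cv2.projectPoints(np.array([P],float),c["rvec"],c["tvec"],c["intrinsics"],np.array([c["k1"],0,0,0,0.]))[0][0,0]
def move(x,y,z,yaw,s=None):
    "tool-frame shift (cm) to world pose; yaw = world angle of the closing line (mod pi)"
    s=s or read_state();M=R.from_quat(s["tool_rot"]).as_matrix()
    cur=np.arctan2(M[1,1],M[0,1]);d=(yaw-cur+np.pi/2)%np.pi-np.pi/2
    return np.round((M.T@(np.array([x,y,z])-s["ee_pos"]))*100,2),round(-d,3),round(cur,3)
E
python3 - <<'E'
from h import *
np.set_printoptions(precision=4,suppress=True)
C=[pt("top",*p,.016) for p in [(130.5,191.2),(231.7,165.5),(256.7,266.2),(150,293.7)]]
print("caddy",np.mean(C,0),[np.linalg.norm(C[i]-C[i-1]) for i in range(4)],[np.arctan2(*(C[i]-C[i-1])[[1,0]])for i in range(4)])
P=dict(post=(206.8,195.8,.035),cup=(161.7,210.5,.019),trough=(171.3,257.5,.019),square=(220.5,244.2,.019),
valve=(326.4,188.6,.05),vR=(340,195,.022),vB=(324.4,208,.022),vL=(312.4,193,.022),
ring=(446.6,189.1,.018),nip=(444.4,263.4,.008),niptop=(452.4,260,.06),coup=(331.4,267,.024),c1=(320,272.6,.012),c2=(342,262.4,.012),cap=(386,257.4,.026),large=(390.4,199.4,.018))
W={k:pt("top",*v) for k,v in P.items()}
for k in W: print(k,W[k])
a=lambda p,q:np.arctan2(*(W[q]-W[p])[[1,0]])
print("valve yaw",a("vB","vR"),a("vB","vL"),"coup",a("c1","c2"))
S=dict(post=(0,0,0),valve=(369,219,.05),ring=(490,301,.018),niptop=(424,329,.06),coup=(308,269,.024))
for k in S:
  if any(S[k]): print(k,pt("side",*S[k]))
for k in W: print(k,proj("side",W[k]),end=";")
s=read_state();M=R.from_quat(s["tool_rot"]).as_matrix();print(M)
E
```

```text
caddy [0.5395 0.21   0.016 ] [np.float64(0.21936316671214062), np.float64(0.2172199680549984), np.float64(0.22053384127250816), np.float64(0.21937856961947913)] [np.float64(0.2361900550973569), np.float64(-1.3278523730047316), np.float64(-2.895592876447989), np.float64(1.8083858213049147)]
post [0.6017 0.177  0.035 ]
cup [0.5766 0.273  0.019 ]
trough [0.4787 0.2492 0.019 ]
square [0.5042 0.1503 0.019 ]
valve [ 0.6085 -0.0658  0.05  ]
vR [ 0.6027 -0.0949  0.022 ]
vB [ 0.5755 -0.0619  0.022 ]
vL [ 0.6079 -0.0379  0.022 ]
ring [ 0.614  -0.3214  0.018 ]
nip [ 0.4576 -0.308   0.008 ]
niptop [ 0.4578 -0.3081  0.06  ]
coup [ 0.4531 -0.073   0.024 ]
c1 [ 0.4436 -0.0502  0.012 ]
c2 [ 0.4635 -0.0955  0.012 ]
cap [ 0.4701 -0.1836  0.026 ]
large [ 0.5929 -0.2004  0.018 ]
valve yaw -0.8805834833973759 0.6397352741092249 coup -1.1560832182756111
valve [ 0.6154 -0.0597  0.05  ]
ring [ 0.6217 -0.3181  0.018 ]
niptop [ 0.4596 -0.309   0.06  ]
coup [ 0.4583 -0.0721  0.024 ]
post [283.0287 182.7804];cup [248.0269 177.5924];trough [216.0386 196.0498];square [253.1691 210.0315];valve [368.7996 221.6978];vR [377.4993 242.5395];vB [353.7612 240.4899];vL [356.9231 228.4289];ring [489.1493 304.3338];nip [417.8556 355.9375];niptop [422.5863 329.3027];coup [305.9507 270.53  ];c1 [292.9863 272.2159];c2 [319.709  279.9739];cap [361.168  298.3022];large [419.8538 273.891 ];[[ 0.9415  0.3371 -0.0003]
 [ 0.3371 -0.9415  0.0009]
 [ 0.0001 -0.001  -1.    ]]
```

```bash
python3 -c "
from h import *
print(move(.615,-.321,.06,1.812))"
```

```text
(array([ 47.08, -19.  ,  15.36]), np.float64(0.103), np.float64(-1.227))
```

```bash
python3 -c "
from h import *
print(pt('top',553,240,0),[pt('top',600,227,z) for z in (.1,.15,.2,.25)],[pt('side',636,360,z) for z in (.1,.15,.2,.25)],pt('top',476,297,0))"
```

```text
[ 0.50371176 -0.5531812   0.        ] [array([ 0.5108222 , -0.59541674,  0.1       ]), array([ 0.50095257, -0.56019113,  0.15      ]), array([ 0.49108294, -0.52496552,  0.2       ]), array([ 0.4812133, -0.4897399,  0.25     ])] [array([ 0.5687503 , -0.53912074,  0.1       ]), array([ 0.5077537 , -0.54233694,  0.15      ]), array([ 0.44675709, -0.54555314,  0.2       ]), array([ 0.38576048, -0.54876934,  0.25      ])] [ 0.38718999 -0.37218048  0.        ]
```

Careful with the scale: shifts go in shares of 60 cm and turns go in shares of pi rad. That gives: 47.1 cm is 0.785, -19 cm is -0.3167, 0.1 rad is 0.0318.

Request:
{"name": "servo_tool", "arguments": {
  "grip": [1, 1, 1, 1, 1, 1, 1, 1, 1, 1, 1, 1, 1, 1, 1, 1, 1, 1, 1, 1],
  "linear": [
    [0.785, -0.3167, 0],
    [0.785, -0.3167, 0],
    [0.785, -0.3167, 0],
    [0.785, -0.3167, 0],
    [0.785, -0.3167, 0],
    [0.785, -0.3167, 0],
    [0.785, -0.3167, 0],
    [0.785, -0.3167, 0],
    [0.785, -0.3167, 0],
    [0.785, -0.3167, 0],
    [0.785, -0.3167, 0],
    [0.785, -0.3167, 0],
    [0.785, -0.3167, 0],
    [0.785, -0.3167, 0.2567],
    [0.785, -0.3167, 0.2567],
    [0.785, -0.3167, 0.2567],
    [0.785, -0.3167, 0.2567],
    [0.785, -0.3167, 0.2567],
    [0.785, -0.3167, 0.2567],
    [0.785, -0.3167, 0.2567]
  ],
  "yaw": [0.0318, 0.0318, 0.0318, 0.0318, 0.0318, 0.0318, 0.0318, 0.0318, 0.0318, 0.0318, 0.0318, 0.0318, 0.0318, 0.0318, 0.0318, 0.0318, 0.0318, 0.0318, 0.0318, 0.0318],
  "force": 20
}}

```text
clock: 1.77
ee_pos: [0.6163, -0.3221, 0.0619]
tool_rot: [0.993, 0.122, 0.001, 0.001]
force: [-0.0, -0.8, 0.3]
opening: 0.0911
gripper_force: 0.0
```

```bash
python3 -c "
from h import *
print(move(.615,-.321,.005,1.812),read_state()['ee_pos'],read_state()['force'])
im=get_image('top');c=cv2.resize(im[130:250,380:510,::-1],None,fx=4,fy=4)
cv2.imwrite('pics/t1.png',c)"
```

```text
(array([-0.11, -0.14,  5.69]), np.float64(0.002), np.float64(-1.327)) [ 0.61628811 -0.32209458  0.06188898] [-0.04521456 -0.76303309  0.27738068]
```

View pics/t1.png

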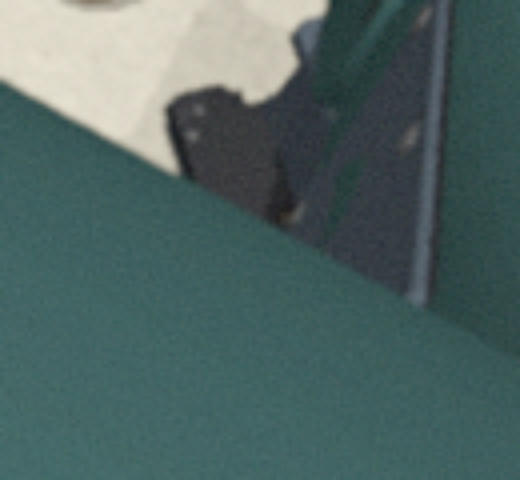

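The arm hides the ring in this view, so I'll grip it and check by the opening, which should read 42 mm.

In the tool's units: 5.5 cm is 0.0917, 3 cm is 0.05.

Request:
{"name": "servo_tool", "arguments": {
  "grip": [1, 1, 1, 1, 1, -1, -1, -1, -1, -1, -1, -1, -1, -1, -1, -1],
  "linear": [
    [0, 0, 0.05],
    [0, 0, 0.0917],
    [0, 0, 0.0917],
    [0, 0, 0.0917],
    [0, 0, 0.0917],
    [0, 0, 0.0917],
    [0, 0, 0.0917],
    [0, 0, 0.0917],
    [0, 0, 0.0917],
    [0, 0, 0.0917],
    [0, 0, 0.0917],
    [0, 0, 0.0917],
    [0, 0, 0.0917],
    [0, 0, 0.0917],
    [0, 0, 0.0917],
    [0, 0, 0.0917]
  ],
  "yaw": [0, 0, 0, 0, 0, 0, 0, 0, 0, 0, 0, 0, 0, 0, 0, 0],
  "force": 25
}}

```text
clock: 3.15
ee_pos: [0.6153, -0.3214, 0.0049]
tool_rot: [0.993, 0.122, -0.0, -0.0]
force: [0.1, -0.3, -0.2]
opening: 0.0415
gripper_force: 25.0
```

```bash
python3 -c "
from h import *
print(move(.601,.1755,.10,1.812))"
```

```text
(array([ 10.61, -48.57,  -9.51]), np.float64(0.003), np.float64(-1.327))
```

In the tool's units: -48.6 cm is -0.81, 10.6 cm is 0.1767.

Request:
{"name": "servo_tool", "arguments": {
  "grip": [-1, -1, -1, -1, -1, -1, -1, -1, -1, -1, -1, -1, -1, -1, -1, -1, -1, -1, -1, -1],
  "linear": [
    [0, 0, -0.0667],
    [0, 0, -0.1333],
    [0, 0, -0.1583],
    [0.1767, -0.81, -0.1583],
    [0.1767, -0.81, -0.1583],
    [0.1767, -0.81, -0.1583],
    [0.1767, -0.81, -0.1583],
    [0.1767, -0.81, -0.1583],
    [0.1767, -0.81, -0.1583],
    [0.1767, -0.81, -0.1583],
    [0.1767, -0.81, -0.1583],
    [0.1767, -0.81, -0.1583],
    [0.1767, -0.81, -0.1583],
    [0.1767, -0.81, -0.1583],
    [0.1767, -0.81, -0.1583],
    [0.1767, -0.81, -0.1583],
    [0.1767, -0.81, -0.1583],
    [0.1767, -0.81, -0.1583],
    [0.1767, -0.81, -0.1583],
    [0.1767, -0.81, -0.1583]
  ],
  "yaw": [0, 0, 0, 0, 0, 0, 0, 0, 0, 0, 0, 0, 0, 0, 0, 0, 0, 0, 0, 0]
}}

```text
clock: 4.82
ee_pos: [0.601, 0.1746, 0.0998]
tool_rot: [0.993, 0.121, -0.0, 0.0]
force: [0.5, -1.0, -1.9]
opening: 0.0407
gripper_force: 25.0
```

```bash
python3 -c "
from h import *
print(move(.601,.1755,.014,1.812),read_state()['opening'])
T=get_image('top')[...,::-1];S=get_image('side')[...,::-1]
p=read_state()['ee_pos'];print(proj('top',p),proj('side',p))
a=cv2.resize(T[140:290,120:270],None,fx=2.6,fy=2.6,interpolation=3);b=cv2.resize(S[110:260,190:340],None,fx=2.6,fy=2.6,interpolation=3)
cv2.imwrite('pics/t2.png',np.hstack([a,b]))"
```

```text
(array([ 0.03, -0.09,  8.58]), np.float64(0.001), np.float64(-1.329)) 0.040707977265942066
[200.25166692 186.7434262 ] [282.13669604 155.20671309]
```

View pics/t2.png

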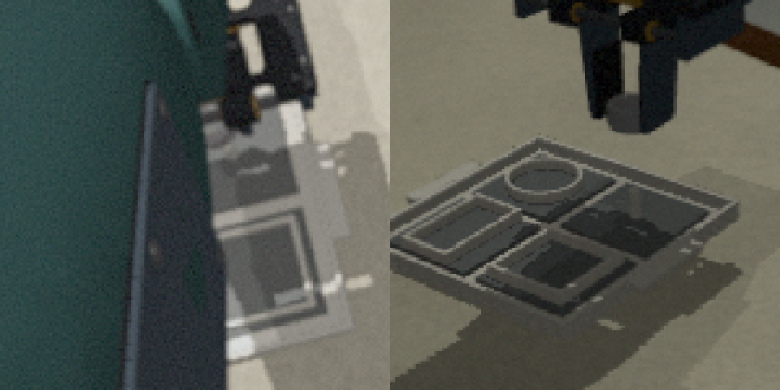

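The side crop shows the ring held level between the fingers, with its left edge at about (272.7,153) in full-image pixels. I'll compare that with where a centred ring would project.

```bash
python3 -c "
from h import *
p=read_state()['ee_pos'];t=np.linspace(0,6.28,60)
for dx in (-.008,-.004,0,.004):
  for z in (-.005,.013):
    q=np.array([proj('side',p+[dx*.97+.021*np.cos(a),dx*.24+.021*np.sin(a),z]) for a in t]);print(dx,z,q.min(0),q.max(0))
S=get_image('side')[...,::-1]
c=cv2.resize(S[125:165,250:310],None,fx=12,fy=12,interpolation=3)
cv2.imwrite('pics/t3.png',c)"
```

```text
-0.008 -0.005 [269.52170343 154.46779107] [290.10424539 163.3317703 ]
-0.008 0.013 [269.03303451 146.47870091] [289.81215768 155.13297976]
-0.004 -0.005 [270.76365043 153.79432422] [291.28927831 162.6089467 ]
-0.004 0.013 [270.28904684 145.82105001] [291.00937408 154.42652273]
0 -0.005 [271.99895889 153.12460704] [292.46789099 161.89026069]
0 0.013 [271.5375629  145.16711771] [292.20003088 153.72417438]
0.004 -0.005 [273.22767488 152.45861185] [293.64012927 161.175681  ]
0.004 0.013 [272.77934124 144.51687606] [293.38417556 153.02590305]
```

View pics/t3.png

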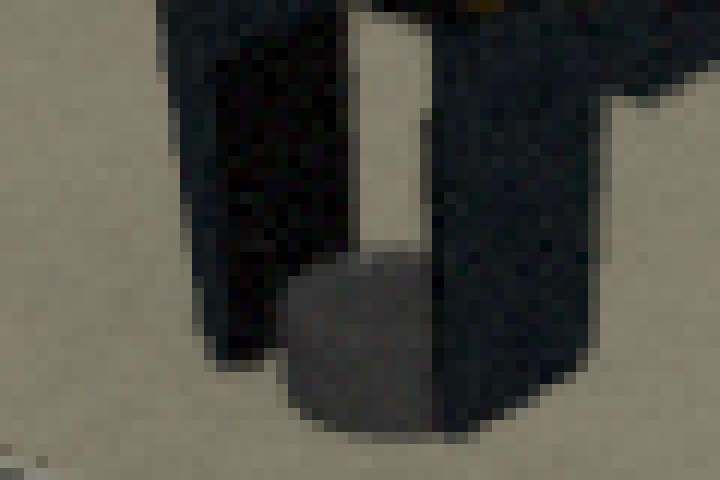

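The ring's left edge is near 273.4 and its bottom near 161.7, so it is centred to within about 3 mm. I'll lower it now.

In the tool's units: 8.5 cm is 0.1417, 7 cm is 0.1167.

Request:
{"name": "servo_tool", "arguments": {
  "grip": [-1, -1, -1, -1, -1, -1, -1, 0.2, 0.2, 0.2, 0.2, 0.2, 0.2, 0.2, 0.2, 0.2],
  "linear": [
    [-0.0017, -0.0017, 0.0333],
    [-0.0017, -0.0017, 0.0667],
    [-0.0017, -0.0017, 0.0917],
    [-0.0017, -0.0017, 0.1167],
    [-0.0017, -0.0017, 0.1417],
    [-0.0017, -0.0017, 0.1417],
    [-0.0017, -0.0017, 0.1417],
    [-0.0017, -0.0017, 0.1417],
    [-0.0017, -0.0017, 0.1417],
    [-0.0017, -0.0017, 0.1417],
    [-0.0017, -0.0017, 0.1417],
    [-0.0017, -0.0017, 0.0667],
    [-0.0017, -0.0017, 0],
    [-0.0017, -0.0017, -0.0333],
    [-0.0017, -0.0017, -0.0333],
    [-0.0017, -0.0017, -0.0333]
  ],
  "yaw": [0, 0, 0, 0, 0, 0, 0, 0, 0, 0, 0, 0, 0, 0, 0, 0]
}}

```text
clock: 6.3
ee_pos: [0.6005, 0.1768, 0.1216]
tool_rot: [0.993, 0.122, 0.002, -0.0]
force: [-0.8, 0.2, -0.3]
opening: 0.0545
gripper_force: 0.0
```

```bash
python3 -c "
from h import *
print(move(.458,-.308,.12,1.812))"
```

```text
(array([-25.53,  43.6 ,   0.08]), np.float64(0.003), np.float64(-1.327))
```

In the tool's units: 43.6 cm is 0.7267, -25.5 cm is -0.425.

Request:
{"name": "servo_tool", "arguments": {
  "grip": [0.2, 0.2, 0.2, 0.2, 0.2, 0.2, 0.2, 0.2, 0.2, 0.2, 0.2, 0.2, 0.2, 0.2, 0.2, 0.2, 0.2, 0.2, 0.2, 0.2],
  "linear": [
    [-0.425, 0.7267, 0],
    [-0.425, 0.7267, 0],
    [-0.425, 0.7267, 0],
    [-0.425, 0.7267, 0],
    [-0.425, 0.7267, 0],
    [-0.425, 0.7267, 0],
    [-0.425, 0.7267, 0],
    [-0.425, 0.7267, 0],
    [-0.425, 0.7267, 0],
    [-0.425, 0.7267, 0],
    [-0.425, 0.7267, 0],
    [-0.425, 0.7267, 0],
    [-0.425, 0.7267, 0],
    [-0.425, 0.7267, 0],
    [-0.425, 0.7267, 0],
    [-0.425, 0.7267, 0],
    [-0.425, 0.7267, 0],
    [-0.425, 0.7267, 0],
    [-0.425, 0.7267, 0],
    [-0.425, 0.7267, 0]
  ],
  "yaw": [0, 0, 0, 0, 0, 0, 0, 0, 0, 0, 0, 0, 0, 0, 0, 0, 0, 0, 0, 0]
}}

```text
clock: 7.97
ee_pos: [0.4577, -0.3076, 0.12]
tool_rot: [0.993, 0.122, 0.0, 0.0]
force: [-0.8, 0.6, 0.3]
opening: 0.0548
gripper_force: 0.0
```

```bash
python3 -c "
from h import *
print(move(.458,-.308,.0415,1.812),read_state()['ee_pos'])
T=get_image('top')[...,::-1];S=get_image('side')[...,::-1]
a=cv2.resize(T[160:260,170:270],None,fx=4,fy=4,interpolation=3);b=cv2.resize(S[280:380,370:470],None,fx=4,fy=4,interpolation=3)
cv2.imwrite('pics/t4.png',np.hstack([a,b]))"
```

```text
(array([0.02, 0.05, 7.85]), np.float64(0.003), np.float64(-1.326)) [ 0.457721   -0.30758539  0.11995934]
```

View pics/t4.png

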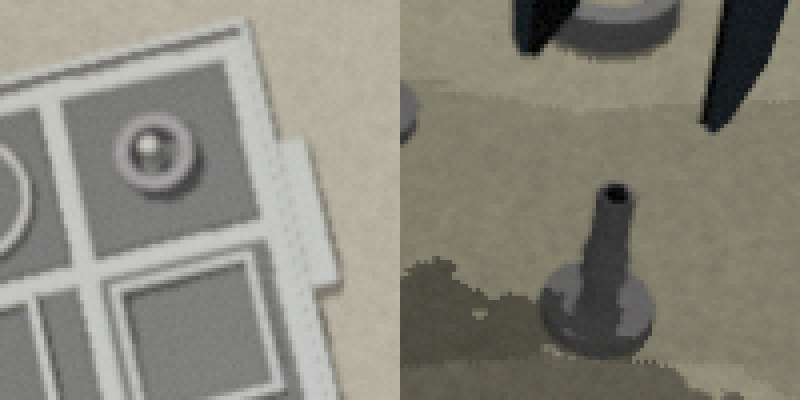

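The ring sits flat round the post at about (208.7,198), and the nipple is centred under the fingers. Gripping it now.

In the tool's units: 7.8 cm is 0.13, 6 cm is 0.1.

Request:
{"name": "servo_tool", "arguments": {
  "grip": [0.2, 0.2, 0.2, 0.2, 0.2, -1, -1, -1, -1, -1, -1, -1, -1, -1, -1, -1, -1, -1],
  "linear": [
    [0, 0, 0.05],
    [0, 0, 0.1],
    [0, 0, 0.13],
    [0, 0, 0.13],
    [0, 0, 0.13],
    [0, 0, 0.13],
    [0, 0, 0.13],
    [0, 0, 0.13],
    [0, 0, 0.13],
    [0, 0, 0.13],
    [0, 0, 0.13],
    [0, 0, 0.13],
    [0, 0, 0.13],
    [0, 0, 0.1],
    [0, 0, 0.0333],
    [0, 0, -0.0167],
    [0, 0, -0.0167],
    [0, 0, -0.0167]
  ],
  "yaw": [0, 0, 0, 0, 0, 0, 0, 0, 0, 0, 0, 0, 0, 0, 0, 0, 0, 0],
  "force": 30
}}

```text
clock: 9.57
ee_pos: [0.4582, -0.3087, 0.1313]
tool_rot: [0.993, 0.122, 0.001, 0.001]
force: [-0.5, -0.6, -1.9]
opening: 0.0119
gripper_force: 30.0
```

```bash
python3 -c "
from h import *
print(move(.5766,.272,.125,1.812),read_state()['ee_pos'])"
```

```text
(array([ 25.51, -53.49,   0.55]), np.float64(0.003), np.float64(-1.327)) [ 0.45819737 -0.30868336  0.13129681]
```

In the tool's units: -53.5 cm is -0.8917, 25.5 cm is 0.425.

Request:
{"name": "servo_tool", "arguments": {
  "grip": [-1, -1, -1, -1, -1, -1, -1, -1, -1, -1, -1, -1, -1, -1, -1, -1, -1, -1, -1, -1],
  "linear": [
    [0.425, -0.8917, 0],
    [0.425, -0.8917, 0],
    [0.425, -0.8917, 0],
    [0.425, -0.8917, 0],
    [0.425, -0.8917, 0],
    [0.425, -0.8917, 0],
    [0.425, -0.8917, 0],
    [0.425, -0.8917, 0],
    [0.425, -0.8917, 0],
    [0.425, -0.8917, 0],
    [0.425, -0.8917, 0],
    [0.425, -0.8917, 0],
    [0.425, -0.8917, 0],
    [0.425, -0.8917, 0],
    [0.425, -0.8917, 0],
    [0.425, -0.8917, 0],
    [0.425, -0.8917, 0],
    [0.425, -0.8917, 0],
    [0.425, -0.8917, 0],
    [0.425, -0.8917, 0]
  ],
  "yaw": [0, 0, 0, 0, 0, 0, 0, 0, 0, 0, 0, 0, 0, 0, 0, 0, 0, 0, 0, 0]
}}

```text
clock: 11.23
ee_pos: [0.5756, 0.2714, 0.1297]
tool_rot: [0.993, 0.121, -0.0, 0.0]
force: [-0.4, 0.5, -1.3]
opening: 0.012
gripper_force: 30.0
```

```bash
python3 -c "
from h import *
print(move(.5766,.272,.0515,1.812),read_state()['ee_pos'],read_state()['opening'])
S=get_image('side')[...,::-1]
cv2.imwrite('pics/t5.png',cv2.resize(S[90:230,170:340],None,fx=4,fy=4,interpolation=3))"
```

```text
(array([ 0.12, -0.04,  7.82]), np.float64(0.001), np.float64(-1.328)) [0.57560459 0.27137715 0.12969224] 0.011980301144956044
```

View pics/t5.png

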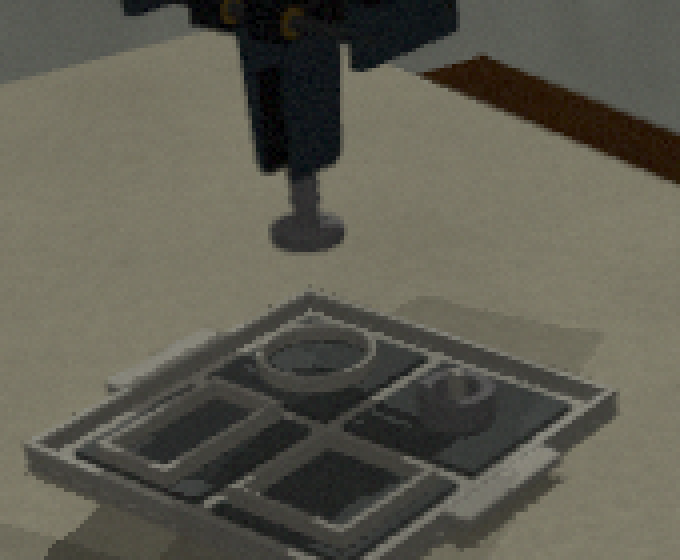

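The nipple hangs upright above the cup, with the flange at crop (308,230) and the cup at (317,360). Lowering it.

In the tool's units: 7.8 cm is 0.13, 7 cm is 0.1167.

Request:
{"name": "servo_tool", "arguments": {
  "grip": [-1, -1, -1, -1, -1, -1, -1, -0.2, -0.2, -0.2, -0.2, -0.2, -0.2, -0.2, -0.2, -0.2],
  "linear": [
    [0.0017, 0, 0.0333],
    [0.0017, 0, 0.0667],
    [0.0017, 0, 0.1],
    [0.0017, 0, 0.1167],
    [0.0017, 0, 0.13],
    [0.0017, 0, 0.13],
    [0.0017, 0, 0.13],
    [0.0017, 0, 0.13],
    [0.0017, 0, 0.13],
    [0.0017, 0, 0.13],
    [0.0017, 0, 0.13],
    [0.0017, 0, 0.0667],
    [0.0017, 0, 0],
    [0.0017, 0, 0],
    [0.0017, 0, 0],
    [0.0017, 0, 0]
  ],
  "yaw": [0, 0, 0, 0, 0, 0, 0, 0, 0, 0, 0, 0, 0, 0, 0, 0]
}}

```text
clock: 12.62
ee_pos: [0.5766, 0.2728, 0.13]
tool_rot: [0.993, 0.122, 0.0, -0.0]
force: [-0.7, 0.3, -0.3]
opening: 0.0368
gripper_force: 0.0
```

```bash
python3 -c "
from h import *
print(move(.610,-.065,.12,2.23))"
```

```text
(array([-4.92, 33.59,  1.  ]), np.float64(-0.415), np.float64(-1.327))
```

In the tool's units: 33.6 cm is 0.56, -4.9 cm is -0.0817, -0.42 rad is -0.1337.

Request:
{"name": "servo_tool", "arguments": {
  "grip": [0.3, 0.3, 0.3, 0.3, 0.3, 0.3, 0.3, 0.3, 0.3, 0.3, 0.3, 0.3, 0.3, 0.3, 0.3, 0.3],
  "linear": [
    [-0.0817, 0.56, 0],
    [-0.0817, 0.56, 0],
    [-0.0817, 0.56, 0],
    [-0.0817, 0.56, 0],
    [-0.0817, 0.56, 0],
    [-0.0817, 0.56, 0],
    [-0.0817, 0.56, 0],
    [-0.0817, 0.56, 0.0167],
    [-0.0817, 0.56, 0.0167],
    [-0.0817, 0.56, 0.0167],
    [-0.0817, 0.56, 0.0167],
    [-0.0817, 0.56, 0.0167],
    [-0.0817, 0.56, 0.0167],
    [-0.0817, 0.56, 0.0167],
    [-0.0817, 0.56, 0.0167],
    [-0.0817, 0.56, 0.0167]
  ],
  "yaw": [-0.0318, -0.0637, -0.0955, -0.1273, -0.1337, -0.1337, -0.1337, -0.1337, -0.1337, -0.1337, -0.1337, -0.1337, -0.1337, -0.1337, -0.1337, -0.1337]
}}

```text
clock: 13.95
ee_pos: [0.6104, -0.0644, 0.1201]
tool_rot: [0.945, 0.326, 0.0, 0.0]
force: [0.3, 0.1, -0.4]
opening: 0.0596
gripper_force: 0.0
```

```bash
python3 -c "
from h import *
print(move(.610,-.065,.0315,2.23),read_state()['ee_pos'])
S=get_image('side')[...,::-1]
a=cv2.resize(S[110:260,180:330],None,fx=2.6,fy=2.6,interpolation=3);b=cv2.resize(S[160:260,320:420],None,fx=3.9,fy=3.9,interpolation=3)
cv2.imwrite('pics/t6.png',np.hstack([a,b]))"
```

```text
(array([-0.07,  0.02,  8.86]), np.float64(0.005), np.float64(-0.906)) [ 0.61038425 -0.06441913  0.12008165]
```

View pics/t6.png

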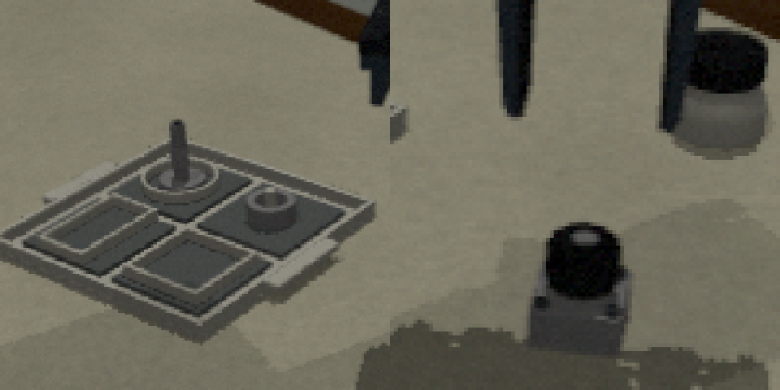

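The nipple stands upright in the cup at crop (178,180), and the valve is under the fingers. Gripping it now.

In the tool's units: 8.8 cm is 0.1467, 6 cm is 0.1.

Request:
{"name": "servo_tool", "arguments": {
  "grip": [0.3, 0.3, 0.3, 0.3, 0.3, -1, -1, -1, -1, -1, -1, -1, -1, -1, -1, -1, -1, -1],
  "linear": [
    [0, 0, 0.05],
    [0, 0, 0.1],
    [0, 0, 0.1467],
    [0, 0, 0.1467],
    [0, 0, 0.1467],
    [0, 0, 0.1467],
    [0, 0, 0.1467],
    [0, 0, 0.1467],
    [0, 0, 0.1467],
    [0, 0, 0.1467],
    [0, 0, 0.1467],
    [0, 0, 0.1467],
    [0, 0, 0.1],
    [0, 0, 0.0333],
    [0, 0, -0.0167],
    [0, 0, -0.0167],
    [0, 0, -0.0167],
    [0, 0, -0.0167]
  ],
  "yaw": [0, 0, 0, 0, 0, 0, 0, 0, 0, 0, 0, 0, 0, 0, 0, 0, 0, 0],
  "force": 35
}}

```text
clock: 15.5
ee_pos: [0.6097, -0.065, 0.1293]
tool_rot: [0.945, 0.326, -0.0, -0.0]
force: [-0.3, 0.6, -1.6]
opening: 0.0308
gripper_force: 35.0
```

```bash
python3 -c "
from h import *
print(move(.5035,.151,.13,1.812),read_state()['ee_pos'])"
```

```text
(array([  4.94, -23.56,  -0.06]), np.float64(0.423), np.float64(-0.907)) [ 0.60971602 -0.06497962  0.12929247]
```

In the tool's units: -23.6 cm is -0.3933, 4.9 cm is 0.0817, 0.42 rad is 0.1337.

Request:
{"name": "servo_tool", "arguments": {
  "grip": [-1, -1, -1, -1, -1, -1, -1, -1, -1, -1, -1, -1, -1, -1],
  "linear": [
    [0.0817, -0.3933, 0],
    [0.0817, -0.3933, 0],
    [0.0817, -0.3933, 0],
    [0.0817, -0.3933, 0],
    [0.0817, -0.3933, 0],
    [0.0817, -0.3933, 0],
    [0.0817, -0.3933, 0],
    [0.0817, -0.3933, 0],
    [0.0817, -0.3933, 0],
    [0.0817, -0.3933, 0],
    [0.0817, -0.3933, 0],
    [0.0817, -0.3933, 0],
    [0.0817, -0.3933, 0],
    [0.0817, -0.3933, 0]
  ],
  "yaw": [0.0318, 0.0637, 0.0955, 0.1273, 0.1337, 0.1337, 0.1337, 0.1337, 0.1337, 0.1337, 0.1337, 0.1337, 0.1337, 0.1337]
}}

```text
clock: 16.67
ee_pos: [0.5036, 0.1506, 0.1299]
tool_rot: [0.993, 0.121, -0.0, -0.0]
force: [0.8, -0.4, -1.4]
opening: 0.0316
gripper_force: 35.0
```

```bash
python3 -c "
from h import *
print(move(.5035,.151,.041,1.812),read_state()['ee_pos'],read_state()['opening'])"
```

```text
(array([-0.01, -0.04,  8.89]), np.float64(0.002), np.float64(-1.328)) [0.50364731 0.15064408 0.12988804] 0.03158231031262135
```

In the tool's units: 8.9 cm is 0.1483, 8 cm is 0.1333.

Request:
{"name": "servo_tool", "arguments": {
  "grip": [-1, -1, -1, -1, -1, -1, -1, 0.2, 0.2, 0.2, 0.2, 0.2, 0.2, 0.2, 0.2, 0.2],
  "linear": [
    [0, 0, 0.0333],
    [0, 0, 0.0667],
    [0, 0, 0.1],
    [0, 0, 0.1333],
    [0, 0, 0.1483],
    [0, 0, 0.1483],
    [0, 0, 0.1483],
    [0, 0, 0.1483],
    [0, 0, 0.1483],
    [0, 0, 0.1483],
    [0, 0, 0.1483],
    [0, 0, 0.0833],
    [0, 0, 0.0167],
    [0, 0, 0],
    [0, 0, 0],
    [0, 0, 0]
  ],
  "yaw": [0, 0, 0, 0, 0, 0, 0, 0, 0, 0, 0, 0, 0, 0, 0, 0]
}}

```text
clock: 18.0
ee_pos: [0.5038, 0.1511, 0.1303]
tool_rot: [0.993, 0.122, 0.001, -0.0]
force: [-0.2, -0.4, -0.6]
opening: 0.0546
gripper_force: 0.0
```

```bash
python3 -c "
from h import *
print(move(.4535,-.073,.10,.415),read_state()['qpos'])"
```

```text
(array([-10.29,  20.53,   3.02]), np.float64(1.4), np.float64(-1.327)) [2.47100707e-01 2.30769011e-01 2.12269020e+00 9.32037734e-06
 7.86499250e-01 1.57410061e+00]
```

In the tool's units: 20.5 cm is 0.3417, -10.3 cm is -0.1717, 1.4 rad is 0.4456.

Request:
{"name": "servo_tool", "arguments": {
  "grip": [0.2, 0.2, 0.2, 0.2, 0.2, 0.2, 0.2, 0.2, 0.2, 0.2, 0.2, 0.2, 0.2, 0.2, 0.2, 0.2, 0.2, 0.2],
  "linear": [
    [-0.1717, 0.3417, 0],
    [-0.1717, 0.3417, 0],
    [-0.1717, 0.3417, 0],
    [-0.1717, 0.3417, 0],
    [-0.1717, 0.3417, 0],
    [-0.1717, 0.3417, 0],
    [-0.1717, 0.3417, 0.05],
    [-0.1717, 0.3417, 0.05],
    [-0.1717, 0.3417, 0.05],
    [-0.1717, 0.3417, 0.05],
    [-0.1717, 0.3417, 0.05],
    [-0.1717, 0.3417, 0.05],
    [-0.1717, 0.3417, 0.05],
    [-0.1717, 0.3417, 0.05],
    [-0.1717, 0.3417, 0.05],
    [-0.1717, 0.3417, 0.05],
    [-0.1717, 0.3417, 0.05],
    [-0.1717, 0.3417, 0.05]
  ],
  "yaw": [0.0382, 0.0764, 0.1146, 0.1528, 0.191, 0.2292, 0.2674, 0.3056, 0.3438, 0.382, 0.4138, 0.4456, 0.4456, 0.4456, 0.4456, 0.4456, 0.4456, 0.4456]
}}

```text
clock: 19.5
ee_pos: [0.453, -0.0727, 0.0999]
tool_rot: [0.838, -0.546, -0.0, 0.0]
force: [1.0, -0.5, 0.1]
opening: 0.0547
gripper_force: 0.0
```

```bash
python3 -c "
from h import *
print(move(.4535,-.073,.0135,.415),read_state()['ee_pos'])
S=get_image('side')[...,::-1]
a=cv2.resize(S[110:260,180:330],None,fx=2.6,fy=2.6,interpolation=3);b=cv2.resize(S[200:300,260:360],None,fx=3.9,fy=3.9,interpolation=3)
cv2.imwrite('pics/t7.png',np.hstack([a,b]))"
```

```text
(array([ 0.04, -0.04,  8.64]), np.float64(0.001), np.float64(-2.726)) [ 0.45298412 -0.07274652  0.09986847]
```

View pics/t7.png

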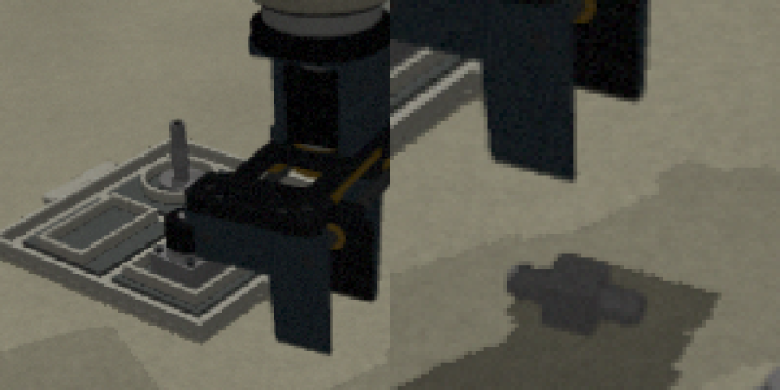

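The valve stands in the square, and the coupling lies under the fingers across its axis. Gripping it now.

In the tool's units: 8.6 cm is 0.1433, 6 cm is 0.1.

Request:
{"name": "servo_tool", "arguments": {
  "grip": [0.2, 0.2, 0.2, 0.2, 0.2, -1, -1, -1, -1, -1, -1, -1, -1, -1, -1, -1, -1, -1],
  "linear": [
    [0, 0, 0.05],
    [0, 0, 0.1],
    [0, 0, 0.1433],
    [0, 0, 0.1433],
    [0, 0, 0.1433],
    [0, 0, 0.1433],
    [0, 0, 0.1433],
    [0, 0, 0.1433],
    [0, 0, 0.1433],
    [0, 0, 0.1433],
    [0, 0, 0.1433],
    [0, 0, 0.1433],
    [0, 0, 0.1],
    [0, 0, 0.0333],
    [0, 0, -0.0333],
    [0, 0, -0.05],
    [0, 0, -0.05],
    [0, 0, -0.05]
  ],
  "yaw": [0, 0, 0, 0, 0, 0, 0, 0, 0, 0, 0, 0, 0, 0, 0, 0, 0, 0],
  "force": 35
}}

```text
clock: 21.05
ee_pos: [0.453, -0.0728, 0.1299]
tool_rot: [0.838, -0.546, 0.001, -0.0]
force: [0.1, -0.0, -1.5]
opening: 0.0232
gripper_force: 35.0
```

```bash
python3 -c "
from h import *
print(move(.4795,.248,.13,1.812),read_state()['ee_pos'])"
```

```text
(array([-2.829e+01, -1.534e+01, -1.000e-02]), np.float64(-1.397), np.float64(-2.727)) [ 0.45303697 -0.07276911  0.12992631]
```

In the tool's units: -28.3 cm is -0.4717, -15.3 cm is -0.255, -1.4 rad is -0.4456.

Request:
{"name": "servo_tool", "arguments": {
  "grip": [-1, -1, -1, -1, -1, -1, -1, -1, -1, -1, -1, -1, -1, -1, -1, -1, -1, -1],
  "linear": [
    [-0.4717, -0.255, 0],
    [-0.4717, -0.255, 0],
    [-0.4717, -0.255, 0],
    [-0.4717, -0.255, 0],
    [-0.4717, -0.255, 0],
    [-0.4717, -0.255, 0],
    [-0.4717, -0.255, 0],
    [-0.4717, -0.255, 0],
    [-0.4717, -0.255, 0],
    [-0.4717, -0.255, 0],
    [-0.4717, -0.255, 0],
    [-0.4717, -0.255, 0],
    [-0.4717, -0.255, 0],
    [-0.4717, -0.255, 0],
    [-0.4717, -0.255, 0],
    [-0.4717, -0.255, 0],
    [-0.4717, -0.255, 0],
    [-0.4717, -0.255, 0]
  ],
  "yaw": [-0.0382, -0.0764, -0.1146, -0.1528, -0.191, -0.2292, -0.2674, -0.3056, -0.3438, -0.382, -0.4138, -0.4456, -0.4456, -0.4456, -0.4456, -0.4456, -0.4456, -0.4456]
}}

```text
clock: 22.55
ee_pos: [0.4791, 0.2478, 0.1298]
tool_rot: [0.993, 0.121, -0.0, 0.0]
force: [0.6, -1.2, -0.5]
opening: 0.0237
gripper_force: 35.0
```

```bash
python3 -c "
from h import *
print(move(.4795,.248,.0232,1.812),read_state()['ee_pos'],read_state()['opening'])
S=get_image('side')[...,::-1]
cv2.imwrite('pics/t8.png',cv2.resize(S[90:250,160:330],None,fx=3.5,fy=3.5,interpolation=3))"
```

```text
(array([ 5.000e-02, -1.000e-02,  1.066e+01]), np.float64(0.002), np.float64(-1.328)) [0.4790725  0.24780753 0.12983631] 0.023701939850363483
```

View pics/t8.png

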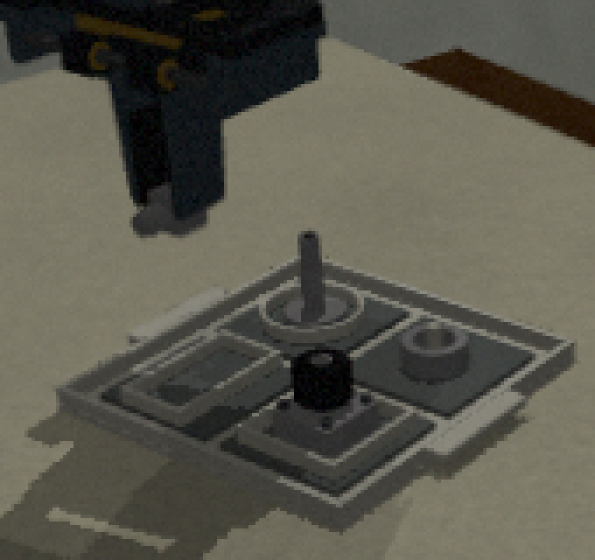

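The other three parts are seated, and the coupling is held level along the trough direction. Lowering it, keeping the fingertips above the walls.

In the tool's units: 10.7 cm is 0.1783, 10 cm is 0.1667.

Request:
{"name": "servo_tool", "arguments": {
  "grip": [-1, -1, -1, -1, -1, -1, -1, -1, -0.1, -0.1, -0.1, -0.1, -0.1, -0.1, -0.1, -0.1, -0.1, -0.1],
  "linear": [
    [0, 0, 0.05],
    [0, 0, 0.0833],
    [0, 0, 0.1167],
    [0, 0, 0.15],
    [0, 0, 0.1667],
    [0, 0, 0.1783],
    [0, 0, 0.1783],
    [0, 0, 0.1783],
    [0, 0, 0.1783],
    [0, 0, 0.1783],
    [0, 0, 0.1783],
    [0, 0, 0.1783],
    [0, 0, 0.1167],
    [0, 0, 0.05],
    [0, 0, -0.0333],
    [0, 0, -0.0833],
    [0, 0, -0.0833],
    [0, 0, -0.0833]
  ],
  "yaw": [0, 0, 0, 0, 0, 0, 0, 0, 0, 0, 0, 0, 0, 0, 0, 0, 0, 0]
}}

```text
clock: 24.1
ee_pos: [0.4803, 0.2485, 0.1824]
tool_rot: [0.993, 0.122, 0.002, -0.001]
force: [0.4, -0.4, -1.0]
opening: 0.0409
gripper_force: 0.0
```

```bash
python3 -c "
from h import *
print(move(.453,-.073,.18,1.812))"
```

```text
(array([-10.4 ,  30.54,   0.16]), np.float64(0.003), np.float64(-1.327))
```

In the tool's units: 50 cm is 0.8333, -10 cm is -0.1667.

Request:
{"name": "servo_tool", "arguments": {
  "grip": [-0.1, -0.1, -0.1, -0.1, -0.1, -0.1, -0.1, -0.1, -0.1, -0.1, -0.1, -0.1, -0.1, -0.1, -0.1, -0.1, -0.1, -0.1, -0.1, -0.1],
  "linear": [
    [-0.1667, 0.8333, 0],
    [-0.1667, 0.8333, 0],
    [-0.1667, 0.8333, 0],
    [-0.1667, 0.8333, 0],
    [-0.1667, 0.8333, 0],
    [-0.1667, 0.8333, 0],
    [-0.1667, 0.8333, 0],
    [-0.1667, 0.8333, 0],
    [-0.1667, 0.8333, 0],
    [-0.1667, 0.8333, 0],
    [-0.1667, 0.8333, 0],
    [-0.1667, 0.8333, 0],
    [-0.1667, 0.8333, 0],
    [-0.1667, 0.8333, 0],
    [-0.1667, 0.8333, 0],
    [-0.1667, 0.8333, 0],
    [-0.1667, 0.8333, 0],
    [-0.1667, 0.8333, 0],
    [-0.1667, 0.8333, 0],
    [-0.1667, 0.8333, 0]
  ],
  "yaw": [0, 0, 0, 0, 0, 0, 0, 0, 0, 0, 0, 0, 0, 0, 0, 0, 0, 0, 0, 0]
}}

```text
clock: 25.77
ee_pos: [0.5029, -0.2609, 0.1801]
tool_rot: [0.993, 0.122, 0.0, 0.0]
force: [-0.2, 0.6, 0.6]
opening: 0.0412
gripper_force: 0.0
```

```bash
python3 -c "
from h import *
T=get_image('top')[...,::-1];S=get_image('side')[...,::-1]
a=cv2.resize(T[160:300,120:260],None,fx=2.8,fy=2.8,interpolation=3);b=cv2.resize(S[130:270,180:320],None,fx=2.8,fy=2.8,interpolation=3)
cv2.imwrite('pics/t9.png',np.hstack([a,b]))"
```

View pics/t9.png

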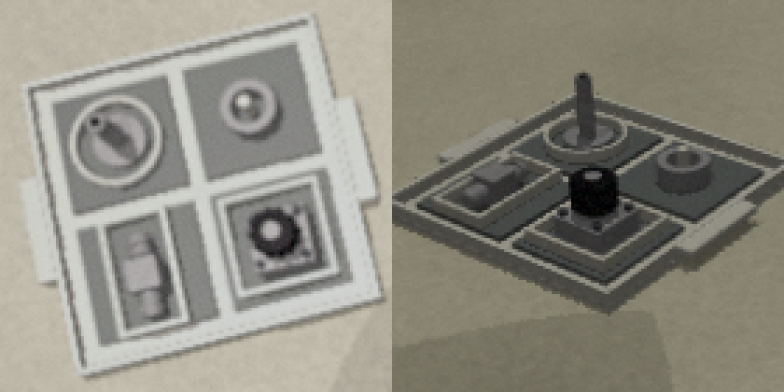

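All four parts sit centred and flat in their bays: ring at crop (250,108), nipple (116,138), coupling (146,270) and valve (283,240). Handing in.

```bash
python3 -c "
from bench import *
print(job_done())"
```

```text
the job is handed in; nothing more can be done
None
```

I packed all four fittings into their bays, seated flat and centred in the last pictures, and handed the job in at about 26 s. I didn't grip or push the large ring or blanking cap, but took no final picture of them; the hand-in gave no verdict.

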